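Open the conveyor trainer's drawer by its hidden catch

ROBOT

A 6-joint arm with a two-finger parallel gripper is mounted at the origin on the work surface. World frame = base frame: x ahead of the robot, y to its left, z up, the work surface at z = 0. Lengths are in m, angles in rad, forces in N, time in s.
With the tool pointing down it reaches from about 0.375 to 0.975 m from the base axis. Payload 3.8 kg.
Tool frame: the origin (TCP) lies where the fingers leave the gripper's body, on its centre line; the fingertips stand 73 mm ahead of it and the grasp point (between the pads) lies 54 mm ahead of it; z points along the fingers, y is the line along which they close (so a half turn about z gives the same grasp; the last joint's range is limited). The gripper opens to 85 mm and grips with 20 to 120 N. Pads are 22 mm wide; open, the fingers measure 114 mm over their backs; the gripper's body (76 mm by 85 mm) begins 54 mm behind the grasp point. The pads swing forward as they close: fully open they stand 13 mm farther back than shut.
Start: joints at [-1.227, 0.264, 1.604, -0, 1.274, -0.037], TCP at [0.251, -0.627, 0.304] pointing down, gripper open.
Joint ranges: [-2.63, 2.63], [-0.94, 2.18], [0.31, 2.57], [-1.31, 4.45], [0, 2.66], [-2.55, 2.55]. Speed limits (rad/s): [2.57, 2.57, 3.14, 3.14, 3.14, 3.14].

INTERFACE

Orientations are given as a rotation vector (axis times angle).
In Python, from rig import ctrl, cams, workorder, spotter gives the robot as it stands.
- The arm moves only by the tool play_rows, never from a script. Its argument "deltas" is a list that holds one entry, the list of rows, each a list of 6 numbers: the shift along the tool's x, y, z in m, then the turn, a rotation vector about the tool's x, y, z in degrees. In form: [[[tx, ty, tz, rx, ry, rz], ...]]. A call has 1 to 12 rows; each row shifts and turns the commanded pose from where the row before left it, along the tool's axes as they then stand; what a row does not reach is not made up. A row lasts 1/12 s, in which the tool goes at most 41.7 mm and 7.16 degrees, less where a joint would pass 70% of its speed; a pose out of reach is approached as far as the arm can. A call is refused whole if a number of a shift passes 0.0417 or a number of a turn 7.16, either way. A call with a gripper value outside its range is refused whole. "hand" is the finger opening in m, from 0 to 0.0854, set as the call begins (left out, the last holds). The fingers move at their own pace and stop on an object; "squeeze" is the grip in N (left out, the last holds). Time passes only in rows, so rows that do not move let the fingers close. It gives the time, the measured TCP pose, the force, the opening and the grip force at its end, in the units of the state.
- ctrl.get_state(): the state, without advancing time (a new reading comes with each control period).
- cams.get_image(name): name is "scene" or "side" or "wrist"; returns a dict with "img" (400x640x3 uint8, red, green, blue), "fov_y" (degrees; the focal length in pixels is half the picture's height over the tangent of half this angle, whatever the lens; pixels are square), "cx", "cy" (the principal point, pixels), "rvec" (rotation vector, rad) and "tvec" (3), from world to camera coordinates, as OpenCV has them. Camera axes: x right, y down, z forward; pixel columns grow to the right and rows downward; lengths in m; the calibration is good to about 2 mm. The wrist camera is an equidistant fisheye: a pixel r from the principal point sees the ray r / f radians off the axis. A picture is of the moment at which its call begins. There is no depth.
- workorder.sign_off(): hands the job in; it is judged then, once.
Trained networks look in a picture, given as the dict that the camera call returned (one of the last four; its "shot" number tells which), for a name from the list of things; names that differ only in an ending like _2 or _b are one class to them, and where a whole thing is asked for, a point or a joint stands for the part that bears it (a point fixed in the world has none). Each returns a list of dicts, best first, with "p" (0 to 1); they miss things now and then, are a little off and sometimes report something else, mostly with a low value. They report only what shows in the picture. A call takes as long as a camera call.
- spotter.outline_of(picture, query): "mask" (400x640 bool, what is visible of it) and "extent" ([left, top, right, bottom] in pixels, round what is visible of it).
- spotter.landmark_of(picture, query): "xy" ([column, row] in pixels: a listed point, or the origin of a listed thing).
The state is a dict: "time": time; "joint_positions": joint angles; "joint_velocities": joint speeds; "joint_efforts": joint torques, N m; "tcp_pos": TCP position; "tcp_rot": TCP orientation; "wrist_force": force on the tool from outside, world axes, zero at the start; "wrist_torque": the same for the moment, N m; "width": finger opening in m; "grip_force": force on a finger pad.
Only numpy, scipy, OpenCV 4.12 (cv2) and the standard library are available. Lean on these libraries where they do the work, as an engineer would, in place of code of your own. Each camera call takes 0.05 s, during which the arm holds its last target. There are 200 camera calls.

TASK

Open the spares drawer in the conveyor trainer. It is locked by a catch hidden under the black ribbed band along the front edge of the drawer unit's top: slide a fingertip lightly along the band until it drops into the soft place, press there until the drawer springs out a little, then draw the drawer out to its stop and let go. Go gently on the band, which cracks if it is leaned on, and leave the other things where they are.

Things in the scene. Friction and masses are not known exactly. Their poses are not given: they have to be found in the camera images.
- band: Black ribbed band in the front edge of the grey drawer unit's top, before the red-sided conveyor. Visible: 180 mm along its y, 46 mm wide (x), between grey end housings 4 mm higher; the unit's top behind is level with it, a 4 mm grey lip in front 1 mm lower. Origin: middle of the visible band, on its surface, 90 mm above the table. -x is the way the drawer opens (towards the robot), z up. Cracks above 30 N.
- band_mid (a point): The same point as the origin of band. All ribs look alike and the band is rigid and fixed, except for one soft place, the flap: 44 mm long along y, over the full width, with its middle anywhere within 62 mm of this point along y, at another place each time; it cannot be seen, only felt.
- flap (a joint): How far the soft flap is sunk (m): 0 level with the band, 0.006 at its bottom. 1.2 N starts it, 2.1 N takes it to the bottom and it springs back when let go. Pressed harder, flap and the catch under it go down together.
- catch (a joint): How far the catch under the flap is pressed (m): 0 up, 0.006 fully down, with the fingertip then 12 mm below the band's level. It starts to move at about 6 N; at about 0.004 (8 to 10 N) it frees the drawer. It springs back when let go.
- drawer (a joint): How far the drawer is out (m): about 0.001 shut and locked, 0.10 at its stop. When the catch frees it, a spring drives it 45 to 60 mm out along the band's -x; from there it slides with about 2 N of friction and stays where it is left.
- panel_top (a point): Middle of the top edge of the drawer's white front panel, moving with it. Panel: 12 mm thick (x), 244 mm wide (y), 56 mm high, top edge 70 mm above the table; shut, its back lies on the unit's front. No handle: once sprung out it can be pinched from above across its thickness (inside, the floor is 50 mm below the top edge and nothing stands within 50 mm behind the panel).
- keyboard: black keyboard, 400 x 130 x 20 mm, loose. Origin: centre of its underside; leave it alone.
- mouse: black computer mouse, 100 x 58 x 33 mm, loose. Origin: centre of its underside; leave it alone.
- red_bin: red open parts bin with three compartments, 140 x 240 x 70 mm, loose. Origin: centre of its underside; leave it alone.
- screwdriver: screwdriver lying on the table, loose. Origin: centre of its underside; leave it alone.
- yellow_cap: yellow cap, 38 mm across, 14 mm high, loose, lying on the drawer unit's top. Origin: centre of its underside; leave it alone.
- steel_puck: steel workpiece disc, 36 mm across, 16 mm high, loose, lying on the drawer unit's top. Origin: centre of its underside; leave it alone.

How it is judged:
By the outcome, as a careful person would: the job done as asked, in the order asked, and still so for the second after the job is handed in, with the robot touching nothing.
It also fails if it takes over 64 s, if anything falls off the work surface, if the arm or the gripper's body presses on something with over 40 N, if the wrist force passes 120 N, or if a joint passes its speed limit or range.

## Working session

There is one attempt and no reset: what is moved stays moved. The work goes in short steps, Python scripts to look and compute and a tool call to move; the robot and the scene stay as the last step left them, time stands still between calls to the robot, and variables do not carry over. Pictures are saved under pics/ and viewed, at most 10 in all, crops included, and the job is handed in when it is done.

Besides the shell and the picture viewer there is one more tool, called after ">>>" as a command line: name --argument value ..., lists and objects as JSON in quotes. play_rows: Moves the arm, as the interface text tells. Its arguments: {"type":"object","properties":{"deltas":{"type":"array","items":{"type":"array","items":{"type":"array","items":{"type":"number"}}}},"hand":{"type":"number"},"squeeze":{"type":"number"}},"required":["deltas"]}

```bash
ls; mkdir -p pics; cat > h.py <<'E'
import numpy as np, cv2
from rig import ctrl, cams, workorder, spotter
def grab(n):
    return cams.get_image(n)
def save(p,f): cv2.imwrite('pics/'+f,p['img'][:,:,::-1])
def ray(p,xy):
    f=200/np.tan(np.radians(p['fov_y'])/2)
    R=cv2.Rodrigues(np.array(p['rvec'],float))[0]; t=np.array(p['tvec'],float).ravel()
    d=np.array([(xy[0]-p['cx'])/f,(xy[1]-p['cy'])/f,1.])
    return -R.T@t, R.T@d
def onz(p,xy,z):
    o,d=ray(p,xy); return o+d*(z-o[2])/d[2]
def proj(p,X):
    f=200/np.tan(np.radians(p['fov_y'])/2)
    R=cv2.Rodrigues(np.array(p['rvec'],float))[0]; c=R@np.array(X)+np.array(p['tvec'],float).ravel()
    return np.array([p['cx']+f*c[0]/c[2],p['cy']+f*c[1]/c[2]])
E
python3 - <<'E'
from h import *
np.set_printoptions(precision=4,suppress=True)
for n in ('scene','side'):
    p=grab(n); save(p,n+'0.png'); print(n,p['fov_y'],ray(p,(320,200))[0])
    for q,z in (('band',.09),('band_mid',.09),('panel_top',.07)):
        for r in spotter.landmark_of(p,q)[:2]: print(q,r['p'],r['xy'],onz(p,r['xy'],z))
    for r in spotter.outline_of(p,'band')[:1]:
        m=r['mask']; print(r['p'],r['extent'])
        c=max(cv2.findContours(m.astype(np.uint8),0,1)[0],key=cv2.contourArea)
        P=np.array([onz(p,k[0],.09)[:2] for k in c],np.float32); rr=cv2.minAreaRect(P); print(rr, cv2.boxPoints(rr))
s=ctrl.get_state(); print(s['time'],s['tcp_rot'],s['wrist_force'])
E
```

```text
pics
scene 44.84136436739482 [ 1.0231 -0.6638  1.3321]
band 0.67 [296.7, 222.9] [ 0.5913 -0.0855  0.09  ]
band_mid 0.87 [296.9, 223.5] [ 0.5929 -0.0869  0.09  ]
band_mid 0.46 [372.1, 96.4] [0.5257 0.4887 0.09  ]
panel_top 0.23 [332.2, 122.2] [0.4621 0.3242 0.07  ]
panel_top 0.16 [332.7, 237.1] [ 0.7003 -0.0583  0.07  ]
0.57 [274.7, 204.2, 321.7, 248.9]
((0.5955752730369568, -0.08523939549922943), (0.17868587374687195, 0.0461563915014267), 81.08114624023438) [[ 0.5589 -0.1699]
 [ 0.6045 -0.1771]
 [ 0.6322 -0.0006]
 [ 0.5866  0.0066]]
side 48.193889768751056 [-0.0743 -0.9154  1.1966]
band 0.79 [350.0, 209.5] [ 0.5867 -0.0889  0.09  ]
band_mid 0.58 [348.5, 208.2] [ 0.586  -0.0811  0.09  ]
panel_top 0.68 [344.7, 214.4] [ 0.5697 -0.083   0.07  ]
0.61 [340.4, 190.6, 369.8, 228.3]
((0.5971753001213074, -0.0913708433508873), (0.17820045351982117, 0.0402449332177639), 81.07611846923828) [[ 0.5635 -0.1763]
 [ 0.6032 -0.1825]
 [ 0.6309 -0.0065]
 [ 0.5911 -0.0002]]
0.5 [-3.0847 -0.5945 -0.    ] [-0.4467  0.1104 -0.2675]
```

```bash
python3 - <<'E'
import cv2
a=cv2.imread('pics/scene0.png'); b=cv2.imread('pics/side0.png')
a=cv2.resize(a[130:310,200:440],(800,600),interpolation=cv2.INTER_CUBIC); cv2.imwrite('pics/sc.png',a)
E
```

```text
(no output)
```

View pics/side0.png

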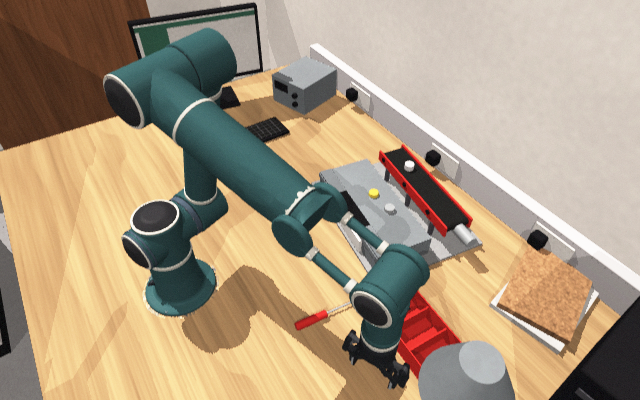

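View pics/sc.png

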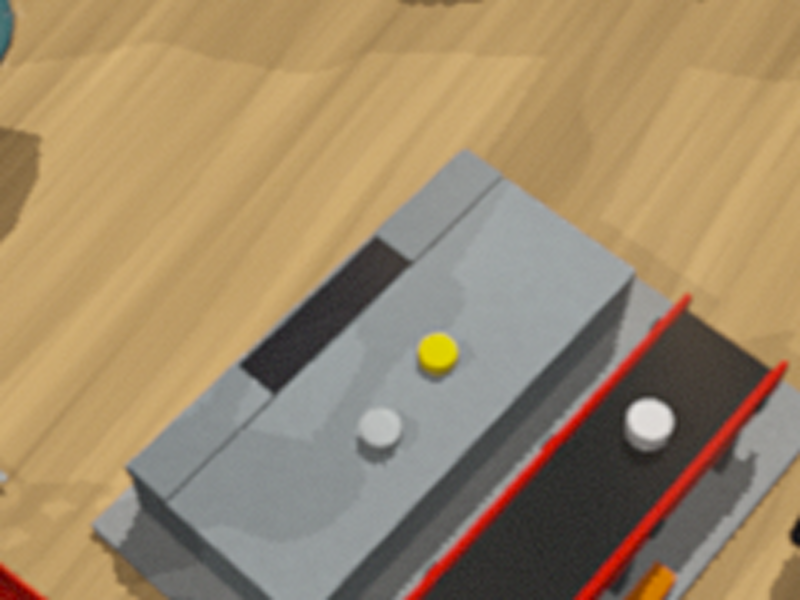

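The side view has the arm covering part of the drawer unit, with the band visible at about (355,210). The scene crop shows the full band, from about (245,375) to (410,255) in the crop, with the cap and puck behind it. Both views agree on its middle at about (0.594, -0.086) with yaw -8.9°. I'm moving above the band's +y end with the gripper shut.

>>> play_rows --deltas '[[[0.0306,-0.0238,0,0,0,0],[0.0306,-0.0238,0,0,0,0],[0.0306,-0.0238,0,0,0,0],[0.0306,-0.0238,0,0,0,0],[0.0306,-0.0238,0,0,0,0],[0.0306,-0.0238,0,0,0,0],[0.0306,-0.0238,0,0,0,0],[0.0306,-0.0238,0,0,0,0],[0.0306,-0.0238,0,0,0,0],[0.0306,-0.0238,0,0,0,0],[0.0306,-0.0238,0,0,0,0],[0.0306,-0.0238,0,0,0,0]]]' --hand 0 --squeeze 20

```text
time: 1.5
tcp_pos: [0.4863, -0.2233, 0.3043]
tcp_rot: [3.084, 0.594, 0.001]
wrist_force: [1.3, 0.1, -0.9]
width: -0.0001
grip_force: 0.0
```

>>> play_rows --deltas '[[[0.0306,-0.0238,0,0,0,0],[0.0306,-0.0238,0,0,0,0],[0.0306,-0.0238,0,0,0,0],[0.0306,-0.0238,0,0,0,0],[0.0306,-0.0238,0,0,0,0],[0.0306,-0.0238,0,0,0,0],[0,0,0.01,0,0,-6.59],[0,0,0.01,0,0,-6.59],[0,0,0.01,0,0,-6.59],[0,0,0.01,0,0,-6.59],[0,0,0.01,0,0,-6.59],[0,0,0.01,0,0,-6.59]]]'

```text
time: 2.5
tcp_pos: [0.6031, -0.024, 0.2436]
tcp_rot: [2.697, 1.611, 0.0]
wrist_force: [0.0, -0.2, -0.4]
width: 0.0002
grip_force: 0.0
```

>>> play_rows --deltas '[[[0,0,0.01,0,0,-6.59],[0,0,0.01,0,0,-6.59],[0,0,0.01,0,0,-6.59],[0,0,0,0,0,0],[0,0,0,0,0,0]]]'

```text
time: 2.92
tcp_pos: [0.6026, -0.0242, 0.2133]
tcp_rot: [-2.389, -2.038, 0.002]
wrist_force: [0.4, -0.5, 0.5]
width: 0.0001
grip_force: 0.0
```

```bash
python3 - <<'E'
from h import *
np.set_printoptions(precision=4,suppress=True)
s=ctrl.get_state(); R=cv2.Rodrigues(np.array(s['tcp_rot']))[0]
print(s['time'],s['tcp_pos'],s['wrist_force'],s['width']); print(R)
p=grab('side'); save(p,'side1.png')
for q in ('band','band_mid'):
    for r in spotter.landmark_of(p,q)[:1]: print(q,r['p'],r['xy'],onz(p,r['xy'],.09))
for n in('side','wrist'):
    if n=='wrist': p=grab(n); save(p,'w1.png')
a=cv2.imread('pics/side1.png')[120:290,270:500]
a=cv2.resize(a,(575,425)); w=cv2.imread('pics/w1.png')
cv2.imwrite('pics/c1.png',a)
E
```

```text
2.9167 [ 0.6026 -0.0242  0.2133] [ 0.4063 -0.4544  0.4817] 8.699695665555483e-05
[[ 0.1574  0.9875 -0.0015]
 [ 0.9875 -0.1574  0.0002]
 [-0.0001 -0.0015 -1.    ]]
band 0.76 [350.9, 208.7] [ 0.5915 -0.0875  0.09  ]
band_mid 0.81 [351.6, 207.8] [ 0.596  -0.0853  0.09  ]
```

View pics/c1.png

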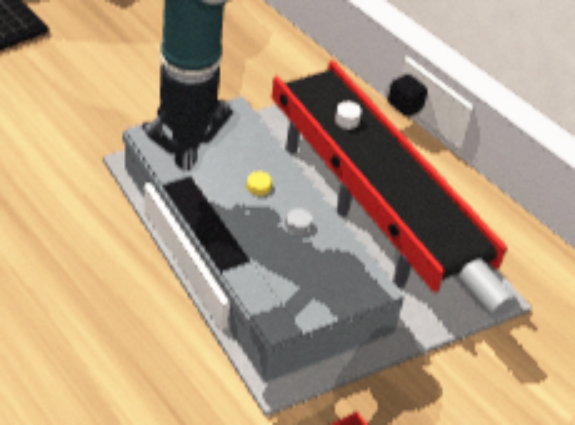

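View pics/w1.png

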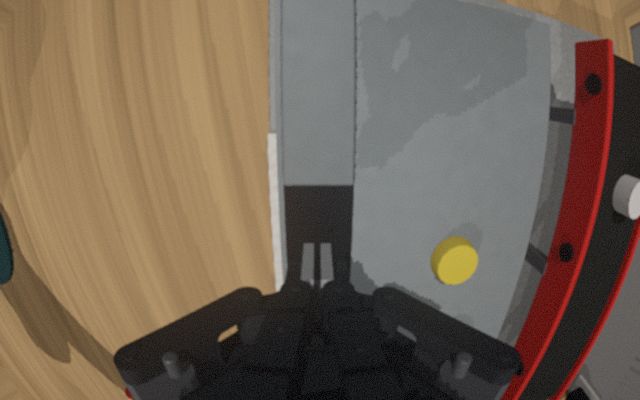

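In the side crop the fingertip stands over the band's +y end at about (187,160), and the white panel is shut. The wrist view shows the closed tips (303–335, 245+) centred on the band (285–353). Next I'll descend.

>>> play_rows --deltas '[[[0,0,0.015,0,0,0],[0,0,0.015,0,0,0],[0,0,0.008,0,0,0],[0,0,0.004,0,0,0],[0,0,0.002,0,0,0],[0,0,0,0,0,0],[0,0,0,0,0,0]]]'

```text
time: 3.7
tcp_pos: [0.6035, -0.0243, 0.1706]
tcp_rot: [2.386, 2.042, 0.001]
wrist_force: [0.2, -0.7, 0.9]
width: -0.0003
grip_force: 0.0
```

>>> play_rows --deltas '[[[0,0,0.001,0,0,0],[0,0,0.001,0,0,0],[0,0,0.0,0,0,0]]]'

```text
time: 3.95
tcp_pos: [0.6032, -0.0242, 0.1682]
tcp_rot: [2.386, 2.043, 0.001]
wrist_force: [0.2, 0.2, 0.1]
width: -0.0
grip_force: 0.0
```

>>> play_rows --deltas '[[[0,0,0.001,0,0,0],[0,0,0.0,0,0,0]]]'

```text
time: 4.12
tcp_pos: [0.603, -0.0242, 0.1669]
tcp_rot: [-2.387, -2.043, 0.0]
wrist_force: [-0.1, 0.4, -0.4]
width: -0.0
grip_force: 0.0
```

>>> play_rows --deltas '[[[0,0,0.001,0,0,0],[0,0,0.001,0,0,0],[0,0,0,0,0,0]]]'

```text
time: 4.37
tcp_pos: [0.6028, -0.0242, 0.1646]
tcp_rot: [-2.386, -2.043, 0.001]
wrist_force: [-1.1, 0.5, 0.2]
width: -0.0002
grip_force: 0.0
```

>>> play_rows --deltas '[[[0,0,0.001,0,0,0],[0,0,0.0,0,0,0]]]'

```text
time: 4.53
tcp_pos: [0.6029, -0.0242, 0.1636]
tcp_rot: [-2.386, -2.043, 0.0]
wrist_force: [-0.5, 0.8, -0.4]
width: 0.0004
grip_force: 0.0
```

>>> play_rows --deltas '[[[0,0,0.0005,0,0,0],[0,0,0.0,0,0,0]]]'

```text
time: 4.7
tcp_pos: [0.603, -0.0242, 0.1633]
tcp_rot: [-2.387, -2.043, 0.0]
wrist_force: [0.1, -0.1, 1.1]
width: 0.0004
grip_force: 0.0
```

>>> play_rows --deltas '[[[0,0,0.0005,0,0,0],[0,0,0.0,0,0,0]]]'

```text
time: 4.87
tcp_pos: [0.603, -0.0242, 0.1628]
tcp_rot: [-2.387, -2.043, 0.0]
wrist_force: [-0.0, -0.1, -0.3]
width: 0.0001
grip_force: 0.0
```

>>> play_rows --deltas '[[[0,0,0.0005,0,0,0],[0,0,0.0,0,0,0]]]'

```text
time: 5.03
tcp_pos: [0.603, -0.0242, 0.1625]
tcp_rot: [2.387, 2.043, 0.0]
wrist_force: [-0.1, 0.3, 1.8]
width: -0.0002
grip_force: 0.5
```

>>> play_rows --deltas '[[[0,0,0.0005,0,0,0],[0,0,0.0,0,0,0]]]'

```text
time: 5.2
tcp_pos: [0.603, -0.0242, 0.162]
tcp_rot: [2.386, 2.043, 0.0]
wrist_force: [-1.2, -0.3, 0.7]
width: -0.0002
grip_force: 0.5
```

>>> play_rows --deltas '[[[0,0,0.0005,0,0,0],[0,0,0.0,0,0,0]]]'

```text
time: 5.37
tcp_pos: [0.6031, -0.0242, 0.1614]
tcp_rot: [2.386, 2.043, 0.0]
wrist_force: [0.2, 0.7, 0.4]
width: 0.0001
grip_force: 0.5
```

>>> play_rows --deltas '[[[0,0,0,0,0,0]]]'

```text
time: 5.45
tcp_pos: [0.6031, -0.0242, 0.1614]
tcp_rot: [2.387, 2.043, 0.0]
wrist_force: [0.8, -1.1, 0.6]
width: -0.0001
grip_force: 0.5
```

>>> play_rows --deltas '[[[0,0,0.0005,0,0,0],[0,0,0.0,0,0,0]]]'

```text
time: 5.62
tcp_pos: [0.6031, -0.0242, 0.1609]
tcp_rot: [2.387, 2.043, 0.0]
wrist_force: [0.8, 0.1, 1.9]
width: 0.0001
grip_force: 0.6
```

>>> play_rows --deltas '[[[0,0,0.0005,0,0,0],[0,0,0,0,0,0]]]'

```text
time: 5.78
tcp_pos: [0.6031, -0.0242, 0.1603]
tcp_rot: [2.387, 2.043, 0.0]
wrist_force: [-1.0, 0.4, 1.1]
width: 0.0001
grip_force: 0.6
```

>>> play_rows --deltas '[[[0,0,0.0005,0,0,0],[0,0,0,0,0,0]]]'

```text
time: 5.95
tcp_pos: [0.6031, -0.0242, 0.1598]
tcp_rot: [2.387, 2.043, 0.0]
wrist_force: [-0.3, 0.0, 1.3]
width: -0.0003
grip_force: 0.7
```

The tip is already 3 mm below band level at only about 1.3 N, so it landed on the flap. I'll keep pressing slowly.

>>> play_rows --deltas '[[[0,0,0.0005,0,0,0],[0,0,0.0005,0,0,0],[0,0,0.0005,0,0,0],[0,0,0.0005,0,0,0],[0,0,0,0,0,0]]]'

```text
time: 6.37
tcp_pos: [0.603, -0.0242, 0.1578]
tcp_rot: [2.387, 2.043, 0.0]
wrist_force: [-0.7, 0.4, 2.5]
width: 0.0001
grip_force: 0.8
```

>>> play_rows --deltas '[[[0,0,0.0005,0,0,0],[0,0,0.0005,0,0,0],[0,0,0,0,0,0]]]'

```text
time: 6.62
tcp_pos: [0.603, -0.0242, 0.1568]
tcp_rot: [2.387, 2.043, 0.0]
wrist_force: [-0.2, 0.1, 1.6]
width: 0.0001
grip_force: 0.9
```

>>> play_rows --deltas '[[[0,0,0.0005,0,0,0],[0,0,0,0,0,0]]]'

```text
time: 6.78
tcp_pos: [0.6031, -0.0242, 0.1567]
tcp_rot: [2.387, 2.043, 0.0]
wrist_force: [-0.3, 1.0, 3.3]
width: 0.0002
grip_force: 1.6
```

>>> play_rows --deltas '[[[0,0,0.0005,0,0,0],[0,0,0.0005,0,0,0],[0,0,0,0,0,0]]]'

```text
time: 7.03
tcp_pos: [0.6031, -0.0242, 0.1563]
tcp_rot: [2.386, 2.043, 0.0]
wrist_force: [-2.1, -0.0, 7.7]
width: 0.0
grip_force: 3.9
```

>>> play_rows --deltas '[[[0,0,0.0005,0,0,0],[0,0,0.0005,0,0,0],[0,0,0,0,0,0]]]'

```text
time: 7.28
tcp_pos: [0.6031, -0.0243, 0.1555]
tcp_rot: [2.386, 2.043, 0.0]
wrist_force: [-2.6, 0.6, 8.8]
width: 0.0001
grip_force: 4.1
```

>>> play_rows --deltas '[[[0,0,0.0005,0,0,0],[0,0,0.0005,0,0,0],[0,0,0,0,0,0]]]'

```text
time: 7.53
tcp_pos: [0.6031, -0.0242, 0.1544]
tcp_rot: [2.386, 2.043, 0.0]
wrist_force: [-2.6, -0.2, 8.0]
width: 0.0001
grip_force: 4.0
```

>>> play_rows --deltas '[[[0,0,0.0005,0,0,0],[0,0,0.0005,0,0,0],[0,0,0,0,0,0]]]'

```text
time: 7.78
tcp_pos: [0.6031, -0.0242, 0.1533]
tcp_rot: [2.386, 2.043, 0.0]
wrist_force: [-1.7, 0.8, 5.7]
width: -0.0
grip_force: 2.7
```

>>> play_rows --deltas '[[[0,0,0.0005,0,0,0],[0,0,0.0005,0,0,0],[0,0,0,0,0,0],[0,0,0,0,0,0]]]'

```text
time: 8.12
tcp_pos: [0.6031, -0.0243, 0.1523]
tcp_rot: [2.386, 2.043, 0.0]
wrist_force: [-2.3, 0.4, 6.6]
width: -0.0002
grip_force: 3.6
```

```bash
python3 - <<'E'
from h import *
np.set_printoptions(precision=4,suppress=True)
bm=np.array([.5945,-.086,.07]); bx=np.array([.9875,-.157,0])
for n in ('scene','side'):
    p=grab(n); save(p,n+'2.png')
    for r in spotter.landmark_of(p,'panel_top')[:2]:
        X=onz(p,r['xy'],.07); print(n,r['p'],r['xy'],X,(X-bm)@bx,(X-bm)@[.157,.9875,0])
print(ctrl.get_state()['wrist_force'])
E
```

```text
scene 0.93 [277.2, 209.7] [ 0.5082 -0.0701  0.07  ] -0.08766930584486701 0.002119935062617654
side 0.96 [328.9, 219.3] [ 0.5114 -0.0724  0.07  ] -0.08421654630755225 0.0003580342398240288
[-2.2479  0.9232  7.5351]
```

The drawer has sprung out: both cameras put the panel's middle about 86 mm in front of the band's middle, which is roughly 53 mm of travel. Next: lift off, open the fingers to 50 mm and move over the panel.

>>> play_rows --deltas '[[[0,0,-0.004,0,0,0],[0,0,-0.006,0,0,0],[0,0,-0.015,0,0,0],[0,0,-0.02,0,0,0],[-0.0,-0.0,0,0,0,0]]]'

```text
time: 8.73
tcp_pos: [0.605, -0.0244, 0.2]
tcp_rot: [2.383, 2.04, 0.006]
wrist_force: [1.5, -0.2, 0.5]
width: 0.0002
grip_force: 0.0
```

>>> play_rows --deltas '[[[-0.0102,-0.0141,0,0,0,0],[-0.0102,-0.0141,0,0,0,0],[-0.0102,-0.0141,0,0,0,0],[-0.0102,-0.0141,0,0,0,0],[-0.0102,-0.0141,0,0,0,0],[-0.0102,-0.0141,0,0,0,0],[0,0,0,0,0,0],[0,0,0,0,0,0],[0,0,0,0,0,0]]]' --hand 0.05

```text
time: 9.48
tcp_pos: [0.5104, -0.0715, 0.1962]
tcp_rot: [2.387, 2.042, 0.001]
wrist_force: [0.7, 0.3, 0.3]
width: 0.0497
grip_force: 0.0
```

```bash
python3 - <<'E'
from h import *
np.set_printoptions(precision=4,suppress=True)
p=grab('wrist'); save(p,'w3.png')
print([(r['p'],r['xy']) for r in spotter.landmark_of(p,'panel_top')[:2]])
p=grab('scene'); 
for r in spotter.landmark_of(p,'panel_top')[:1]: print(r['p'],onz(p,r['xy'],.07))
p=grab('side'); 
for r in spotter.landmark_of(p,'panel_top')[:1]: print(r['p'],onz(p,r['xy'],.07))
E
```

```text
[(0.71, [327.1, 223.5])]
0.88 [ 0.5085 -0.0678  0.07  ]
0.69 [ 0.5194 -0.0727  0.07  ]
```

View pics/w3.png

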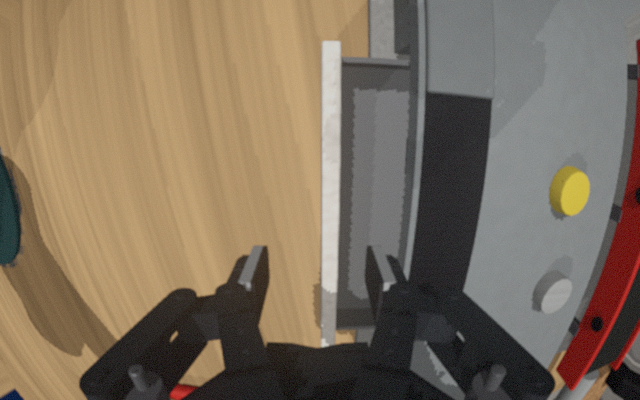

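The wrist view shows the panel at columns 322–341 and the fingers centred near 317, so the panel lies a few mm further +x. I'll measure that with the fisheye calibration.

```bash
python3 - <<'E'
from h import *
np.set_printoptions(precision=4,suppress=True)
p=grab('wrist'); s=ctrl.get_state(); T=cv2.Rodrigues(np.array(s['tcp_rot']))[0]; t0=np.array(s['tcp_pos'])
f=200/np.tan(np.radians(p['fov_y'])/2); R=cv2.Rodrigues(np.array(p['rvec']))[0]; tv=np.array(p['tvec']).ravel()
def fz(xy,z):
    u=np.array([xy[0]-p['cx'],xy[1]-p['cy']]); r=np.hypot(*u); th=r/f
    d=R.T@np.r_[u/r*np.sin(th),np.cos(th)]; o=-R.T@tv
    return T.T@(o+d*(z-o[2])/d[2]-t0)
print('cam in tool',T.T@(-R.T@tv-t0))
for xy,z in (((322,150),.07),((341,150),.07),((322,230),.07),((341,230),.07),((426,150),.09),((489,150),.09),((429,92),.094),((491,97),.094)): print(xy,fz(xy,z)*1000)
E
```

```text
cam in tool [ 0.0779  0.0006 -0.0704]
(322, 150) [ 47.5595   4.0302 126.3452]
(341, 150) [ 47.6185  16.2252 126.3457]
(322, 230) [ -7.9407   4.2909 126.3438]
(341, 230) [ -7.9906  17.4763 126.3443]
(426, 150) [ 51.8712  66.1436 106.348 ]
(489, 150) [ 53.9587 110.9275 106.35  ]
(429, 92) [ 86.5108  64.7856 102.3489]
(491, 97) [ 87.7134 107.0509 102.3507]
```

>>> play_rows --deltas '[[[0,0.005,0.0,0,0,0],[0,0.005,0,0,0,0],[0,0,0.02,0,0,0],[0,0,0.02,0,0,0],[0,0,0.01,0,0,0],[0,0,0,0,0,0]]]' --hand 0.044

```text
time: 10.33
tcp_pos: [0.5181, -0.0729, 0.1436]
tcp_rot: [-2.383, -2.04, 0.005]
wrist_force: [-0.2, -0.1, 0.8]
width: 0.0444
grip_force: 0.0
```

```bash
python3 - <<'E'
from h import *
p=grab('wrist'); save(p,'w4.png')
E
```

```text
(no output)
```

View pics/w4.png

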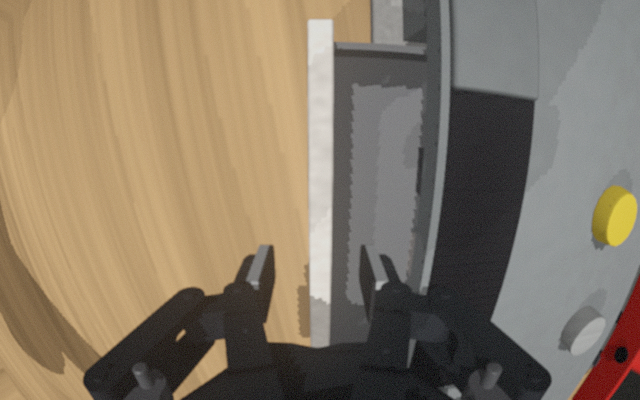

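The panel (columns 308–333) now sits centred between the fingers (272 and 361). Going down and pinching it.

>>> play_rows --deltas '[[[0,0,0.012,0,0,0],[0,0,0.012,0,0,0],[0,0,0.008,0,0,0],[0,0,0,0,0,0]]]'

```text
time: 10.72
tcp_pos: [0.5201, -0.0732, 0.1143]
tcp_rot: [2.386, 2.043, 0.0]
wrist_force: [-0.9, -0.0, 2.5]
width: 0.044
grip_force: 1.4
```

>>> play_rows --deltas '[[[0,0,0,0,0,0],[0,0,0,0,0,0],[0,0,0,0,0,0],[0,0,0,0,0,0],[0,0,0,0,0,0],[0,0,0,0,0,0]]]' --hand 0.0 --squeeze 20

```text
time: 11.22
tcp_pos: [0.5196, -0.0731, 0.1141]
tcp_rot: [-2.386, -2.043, 0.0]
wrist_force: [-0.3, -0.8, -2.1]
width: 0.0118
grip_force: 24.2
```

>>> play_rows --deltas '[[[0,-0.003,0,0,0,0],[0,-0.005,0,0,0,0],[0,-0.005,0,0,0,0],[0,-0.005,0,0,0,0],[0,-0.005,0,0,0,0],[0,-0.005,0,0,0,0],[0,-0.005,0,0,0,0],[0,-0.005,0,0,0,0],[0,-0.003,0,0,0,0],[0,0,0,0,0,0]]]'

```text
time: 12.05
tcp_pos: [0.4778, -0.0667, 0.1141]
tcp_rot: [-2.385, -2.042, 0.002]
wrist_force: [-1.8, 0.1, -3.2]
width: 0.0116
grip_force: 23.8
```

>>> play_rows --deltas '[[[0,-0.002,0,0,0,0],[0,-0.002,0,0,0,0],[0,-0.002,0,0,0,0],[0,0,0,0,0,0]]]'

```text
time: 12.38
tcp_pos: [0.4728, -0.0659, 0.1141]
tcp_rot: [-2.386, -2.042, 0.001]
wrist_force: [0.1, 0.1, -7.4]
width: 0.0115
grip_force: 23.3
```

>>> play_rows --deltas '[[[0,-0.001,0,0,0,0],[0,-0.001,0,0,0,0],[0,-0.001,0,0,0,0],[0,0,0,0,0,0]]]'

```text
time: 12.72
tcp_pos: [0.47, -0.0655, 0.1141]
tcp_rot: [-2.386, -2.043, 0.001]
wrist_force: [0.5, -1.9, -9.8]
width: 0.0119
grip_force: 23.0
```

>>> play_rows --deltas '[[[0,0,0.0005,0,0,0],[0,0,0.0005,0,0,0],[0,0,0,0,0,0]]]'

```text
time: 12.97
tcp_pos: [0.4707, -0.0656, 0.114]
tcp_rot: [2.386, 2.043, 0.0]
wrist_force: [-0.2, -2.0, -0.6]
width: 0.0115
grip_force: 24.2
```

>>> play_rows --deltas '[[[0,-0.001,0,0,0,0],[0,-0.001,0,0,0,0],[0,-0.001,0,0,0,0],[0,0,0,0,0,0]]]'

```text
time: 13.3
tcp_pos: [0.4682, -0.0652, 0.114]
tcp_rot: [2.386, 2.042, 0.002]
wrist_force: [2.2, -2.1, -0.7]
width: 0.0115
grip_force: 24.4
```

>>> play_rows --deltas '[[[0,-0.001,0,0,0,0],[0,-0.001,0,0,0,0],[0,0,0,0,0,0]]]'

```text
time: 13.55
tcp_pos: [0.4676, -0.0651, 0.1141]
tcp_rot: [2.383, 2.04, 0.006]
wrist_force: [6.9, -2.8, -6.2]
width: 0.0117
grip_force: 23.6
```

>>> play_rows --deltas '[[[0,-0.001,0,0,0,0],[0,-0.001,0,0,0,0],[0,0,0,0,0,0]]]'

```text
time: 13.8
tcp_pos: [0.4673, -0.0651, 0.1141]
tcp_rot: [2.381, 2.038, 0.01]
wrist_force: [14.3, -2.6, -13.5]
width: 0.0117
grip_force: 24.3
```

The drawer is at its stop: the force is rising and it no longer moves. I'll ease off, release and lift clear.

>>> play_rows --deltas '[[[0,0.0015,0.0005,0,0,0],[0,0.0015,0.0005,0,0,0],[0,0,0,0,0,0]]]'

```text
time: 14.05
tcp_pos: [0.4682, -0.0652, 0.114]
tcp_rot: [2.385, 2.041, 0.003]
wrist_force: [1.2, -1.9, 6.2]
width: 0.0117
grip_force: 25.2
```

>>> play_rows --deltas '[[[0,0,0,0,0,0],[0,0,0,0,0,0],[0,0,0,0,0,0],[0,0,0,0,0,0],[0,0,-0.005,0,0,0],[0,0,-0.015,0,0,0],[0,0,-0.02,0,0,0],[0,0,-0.02,0,0,0],[0,0,-0.02,0,0,0],[0,0,-0.02,0,0,0],[0,0,0,0,0,0],[0,0,0,0,0,0]]]' --hand 0.04

```text
time: 15.05
tcp_pos: [0.4673, -0.065, 0.2139]
tcp_rot: [2.385, 2.041, 0.003]
wrist_force: [0.1, -0.4, 0.3]
width: 0.0401
grip_force: 0.0
```

```bash
python3 - <<'E'
from h import *
np.set_printoptions(precision=4,suppress=True)
p=grab('wrist'); save(p,'w5.png')
s=ctrl.get_state(); T=cv2.Rodrigues(np.array(s['tcp_rot']))[0]; t0=np.array(s['tcp_pos'])
f=200/np.tan(np.radians(p['fov_y'])/2); R=cv2.Rodrigues(np.array(p['rvec']))[0]; tv=np.array(p['tvec']).ravel()
# columns of white panel / black band along row 150
g=p['img'].astype(int)
m=spotter.outline_of(p,'panel_top'); 
if m: c=np.where(m[0]['mask'][150])[0]; print(m[0]['p'],m[0]['extent'],c.min() if len(c) else None,c.max() if len(c) else None)
def fz(xy,z):
    u=np.array([xy[0]-p['cx'],xy[1]-p['cy']]); r=np.hypot(*u); th=r/f
    d=R.T@np.r_[u/r*np.sin(th),np.cos(th)]; o=-R.T@tv
    return o+d*(z-o[2])/d[2]
for r in spotter.landmark_of(p,'panel_top')[:1]: print('panel',fz(r['xy'],.07))
for r in spotter.landmark_of(p,'band_mid')[:1]: print('band',fz(r['xy'],.09))
p=grab('scene')
for r in spotter.landmark_of(p,'panel_top')[:1]: print(r['p'],onz(p,r['xy'],.07))
print(s['wrist_force'],s['tcp_pos'],s['time'])
E
```

```text
0.84 [305.1, 42.8, 457.7, 337.5] 310 453
panel [ 0.4665 -0.0664  0.07  ]
band [ 0.5945 -0.0888  0.09  ]
0.83 [ 0.461  -0.0645  0.07  ]
[-1.3128 -0.3579 -0.8066] [ 0.4664 -0.0648  0.2125] 15.1
```

View pics/w5.png

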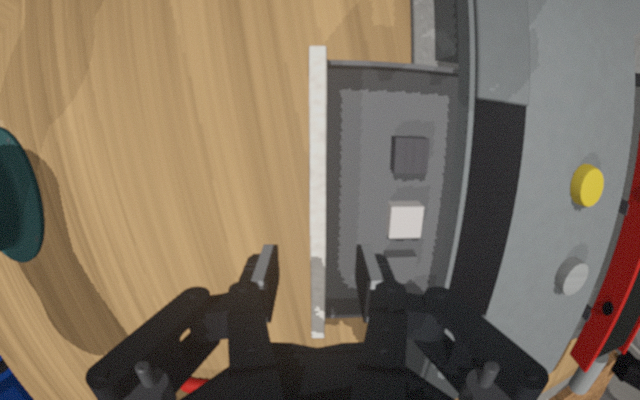

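The wrist view shows the drawer fully out (panel at columns 309–328), its contents visible, the cap and puck where they were, and the fingers clear. Panel-to-band distance is about 130 mm, which matches about 0.10 m out. Handing in.

```bash
python3 -c "
from rig import workorder
print(workorder.sign_off())"
```

```text
the job is handed in; nothing more can be done
None
```

The spares drawer was unlocked through the flap, drawn to its stop and let go; the fingertip came down directly on the flap, so no slide was needed, and the job was handed in at about 15 s.

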